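Reseat the rings of the green price-card file at the cheese counter

TASK

The green lever arch file of price cards was not shut properly: its lever stands a little way up. Lift that lever right up until the rings are fully open, then press it fully down again so that they close, and let go. Leave the red file alone.

Things in the scene. Friction and masses are not known exactly. Their poses are not given: they have to be found in the camera images.
- green_lever (a joint): Lever of the green file (green board 160 x 240 x 10 mm, lying flat, does not slide), in rad: 0 = level, pressed fully down, rings closed; 1.45 = almost upright, rings open. Starts at 0.15 to 0.4. The rings move with it; it has no spring, and friction keeps it wherever it is left. At the tip, lifting or pressing takes about 1 N.
- green_pivot (a point): Middle of the green lever's hinge pin, 40 mm above the table, 30 mm above the board. Axes are the file's: z up, x along the pin, y along the board's length; the lever points to -y, its end rising as it opens. Steel rings at y = +30 and +110 mm, up to 65 mm above the table; card stack (top 22 mm above the table) at x = -125 to -20, y = -15 to +133 mm. Only bare board under the lever's tip.
- green_tip (a point): Middle of the yellow plastic tab on the end of the green lever, 70 mm from green_pivot. Tab: 16 mm wide (along x), 24 mm long along the lever, 7 mm thick, so the lever ends 82 mm from the pivot; the steel shank behind it is 10 mm wide, 4 mm thick. Axes turn with the lever: x along the pin, -y towards its end, z out of its upper face.
- red_tip (a point): The same point on the lever of the red file, which is built exactly like the green one but has a red board. Leave it alone.

How it is judged:
On the way:
1. the green file's lever is lifted right up, its rings fully open (value of joint green_lever above 1.2 rad), for 0.2 s.
At the end, for the whole second after the job is handed in: The green file's lever is back down within 0.1 rad (6 degrees) of fully closed, after having been lifted above 1.2 rad, and the red file's lever is where it was, within 10 mm (value of joint green_lever below 0.1 rad and distance of red_tip from where it was at the start of the episode below 0.01 m); the robot touches nothing.
It fails at once if the red file's lever is moved by more than 10 mm (distance of red_tip from where it was at the start of the episode above 0.01 m).
It also fails if it takes over 38 s, if anything falls off the work surface, if the arm or the gripper's body presses on something with over 40 N, if the wrist force passes 120 N, or if a joint passes its speed limit or range.

ROBOT

A 6-joint arm with a two-finger parallel gripper is mounted at the origin on the work surface. World frame = base frame: x ahead of the robot, y to its left, z up, the work surface at z = 0. Lengths are in m, angles in rad, forces in N, time in s.
With the tool pointing down it reaches from about 0.3 to 0.85 m from the base axis. Payload 5.4 kg.
Tool frame: the origin (TCP) lies where the fingers leave the gripper's body, on its centre line; the fingertips stand 73 mm ahead of it and the grasp point (between the pads) lies ahead of it (r.pinch_z is the z of the grasp point in the tool frame, in m); z points along the fingers, y is the line along which they close (so a half turn about z gives the same grasp; the last joint's range is limited). The gripper opens to 85 mm and grips with 20 to 120 N. Pads are 22 mm wide; open, the fingers measure 114 mm over their backs; the gripper's body (76 mm by 85 mm) begins 54 mm behind the grasp point. The pads swing forward as they close: fully open they stand 13 mm farther back than shut.
Start: joints at [1.083, 0.158, 1.597, -0, 1.386, -0.21], TCP at [0.158, 0.553, 0.304] pointing down, gripper open.
Joint ranges: [-2.91, 2.91], [-0.94, 2.29], [0.18, 2.7], [-1.29, 4.43], [0.17, 2.64], [-3, 3]. Speed limits (rad/s): [2.57, 2.57, 3.14, 3.14, 3.14, 3.14].

INTERFACE

Orientations are given as [roll, pitch, yaw] about the fixed x, y, z axes, in that order (R = Rz(yaw) Ry(pitch) Rx(roll)).
In Python, from cell import r gives the robot as it stands.
- The arm moves only by the shell command python3 steer.py 'ROWS' [FORCE]. ROWS is one flat JSON list of numbers that holds 1 to 8 rows one after another, with no inner brackets; each row has 7 numbers: a rotation vector rx, ry, rz in parts of the range, where 1.0 means 4 rad, then dx, dy, dz in shares of 0.6 m (1.0 is 0.6 m), then the finger opening in m; each row shifts and turns the commanded pose from where the row before left it, along the tool's axes as they then stand; what a row does not reach is not made up. A row lasts 1/12 s, in which the tool goes at most 0.0417 m and 0.125 rad, less where a joint would pass 70% of its speed; a pose out of reach is approached as far as the arm can. The fingers move at their own pace and stop on an object; FORCE is the grip in N (left out, the last holds). Time passes only in rows, so rows that do not move let the fingers close. It prints the time, the measured TCP pose, the force, the opening and the grip force at its end. A shift or turn number past 1, either way, is cut back to 1. Input that does not fit is refused with a message, and nothing moves.
- r.get_state(): the state, without advancing time (a new reading comes with each control period).
- r.get_image(name): name is "scene" or "top" or "wrist"; returns the picture (384x512x3 uint8, blue, green, red); there is no depth.
- r.camera_model(name): a dict with "fovy" (degrees; the focal length in pixels is half the picture's height over the tangent of half this angle, whatever the lens; pixels are square), "cx", "cy" (the principal point, pixels), "origin" and "rotation" of the camera in the world. Camera axes: x right, y up, looking along -z (the intrinsics and any distortion apply to the point x, -y, -z); pixel columns grow to the right and rows downward; lengths in m; the calibration is good to about 2 mm. A picture is of the moment at which its call begins: read the wrist's pose just before it. camera_model takes no time and is no camera call; for the wrist camera it gives the pose at the moment of the call.
- r.sign_off(): hands the job in; it is judged then, once.
The state is a dict: "time_s": time; "joint_pos": joint angles; "qvel": joint speeds; "tau": joint torques, N m; "tcp_pos": TCP position; "orientation": TCP orientation; "contact_force": force on the tool from outside, world axes, zero at the start; "ft_torque": the same for the moment, N m; "finger_gap": finger opening in m; "grip_force": force on a finger pad.
Only numpy, scipy, OpenCV 4.12 (cv2) and the standard library are available. Lean on these libraries where they do the work, as an engineer would, in place of code of your own. Each camera call takes 0.05 s, during which the arm holds its last target. There are 200 camera calls.

## Working session

There is one attempt and no reset: what is moved stays moved. The work goes in short steps, Python scripts to look and compute and a shell command to move; the robot and the scene stay as the last step left them, time stands still between calls to the robot, and variables do not carry over. Pictures are saved under pics/ and viewed, at most 10 in all, crops included, and the job is handed in when it is done.

```bash
mkdir -p pics; ls
python3 - <<'E'
from cell import r
import cv2,json
s=r.get_state();print(s['tcp_pos'],s['orientation'],r.pinch_z)
a=[r.get_image(n) for n in("scene","top")]
for n,i in zip(("scene","top"),a):
    cv2.imwrite(f'pics/{n}0.png',i);print(n,r.camera_model(n))
E
```

```text
cell.py
pics
steer.py
[0.1575016  0.55252394 0.30288666] [-3.13971498e+00 -4.12125825e-04  2.86375359e+00] 0.0539
scene {'fovy': 57.85056150115642, 'cx': 257.6082394938154, 'cy': 199.76606217172605, 'origin': array([ 1.01870545, -0.35455775,  0.5934344 ]), 'rotation': array([ 0.80909291, -0.00530441,  0.99026529])}
top {'fovy': 44.51186079234699, 'cx': 258.10766212438506, 'cy': 188.308384687416, 'origin': array([ 0.38942344, -0.0449351 ,  0.85716759]), 'rotation': array([ 0.20758944, -0.00539137, -1.68660948])}
```

View pics/top0.png

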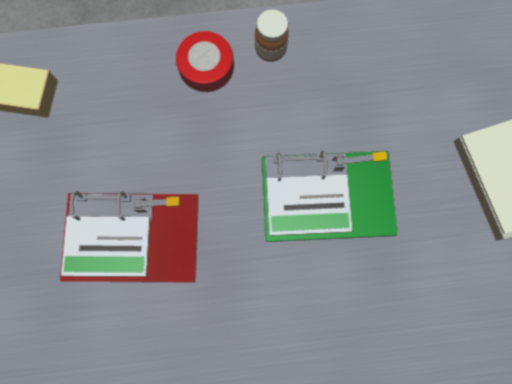

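View pics/scene0.png

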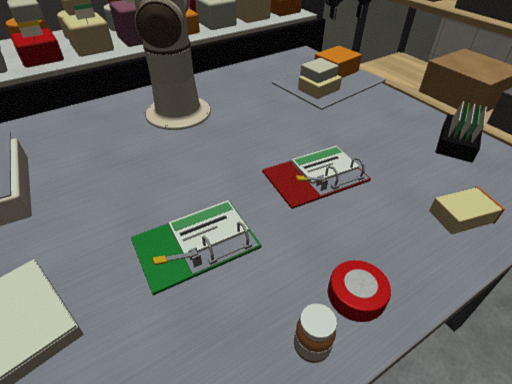

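The top view shows the green file's yellow tab at about (379,156), with board corners near (262,155), (388,152), (396,235) and (266,240). In the scene view the tab is at about (160,259). The red file is the other one, to the left in the top view.

```bash
cat > h.py <<'E'
import numpy as np,cv2
from scipy.spatial.transform import Rotation as R
def ray(m,u,v,h=384):
    f=h/2/np.tan(np.radians(m['fovy'])/2)
    d=np.array([(u-m['cx'])/f,-(v-m['cy'])/f,-1.])
    rot=np.asarray(m['rotation']); M=R.from_euler('xyz',rot).as_matrix() if rot.size==3 else rot
    d=M@d; return np.array(m['origin']),d/np.linalg.norm(d)
def plane(m,u,v,z):
    o,d=ray(m,u,v); return o+d*(z-o[2])/d[2]
def tri(*rs):
    A=0;b=0
    for o,d in rs:
        P=np.eye(3)-np.outer(d,d);A=A+P;b=b+P@o
    p=np.linalg.solve(A,b);return p,[np.linalg.norm((np.eye(3)-np.outer(d,d))@(p-o)) for o,d in rs]
def blobs(im,lo,hi,amin=15):
    k=cv2.inRange(cv2.cvtColor(im,cv2.COLOR_BGR2HSV),lo,hi)
    n,l,s,c=cv2.connectedComponentsWithStats(k)
    return k,[(c[i].round(1),s[i].tolist()) for i in range(1,n) if s[i,4]>=amin]
E
python3 - <<'E'
from h import *
from cell import r
T,S=r.camera_model('top'),r.camera_model('scene')
it,is_=cv2.imread('pics/top0.png'),cv2.imread('pics/scene0.png')
Y=((15,180,120),(28,255,255))
for i in(it,is_): print(blobs(i,*Y)[1])
def near(i,p): return min(blobs(i,*Y)[1],key=lambda b:np.hypot(*(b[0]-p)))[0]
a,b=near(it,(379,156)),near(is_,(160,259)); print('greentip',tri(ray(T,*a),ray(S,*b)))
a,b=near(it,(172,201)),near(is_,(302,178)); print('redtip',tri(ray(T,*a),ray(S,*b)))
G=((50,150,40),(75,255,255))
for n,i,m,x in(('t',it,T,(375,200)),('s',is_,S,(160,240))):
    k,_=blobs(i,*G); n_,l=cv2.connectedComponents(cv2.morphologyEx(k,cv2.MORPH_CLOSE,np.ones((3,3))))
    c=(l==l[x[1],x[0]]).astype(np.uint8); h=cv2.convexHull(cv2.findContours(c,0,2)[0][0])
    q=cv2.approxPolyDP(h,4,True)[:,0]; print(n,c.sum(),[(tuple(p.tolist()),plane(m,*p,.01).round(4)[:2]) for p in q])
cv2.imwrite('pics/crop.png',np.hstack([cv2.resize(it[130:260,250:410],None,fx=2.5,fy=2.5),cv2.resize(is_[190:320,120:280],None,fx=2.5,fy=2.5)]))
E
```

```text
[(array([379.6, 156. ]), [373, 152, 14, 9, 106]), (array([173.2, 200.7]), [167, 196, 13, 10, 119])]
[(array([190.5,  12.9]), [186, 10, 12, 7, 58]), (array([11.4, 22.6]), [6, 18, 12, 9, 69]), (array([338.3,  54.2]), [316, 46, 45, 18, 434]), (array([300.6, 177.3]), [296, 175, 10, 5, 33]), (array([159.2, 259.2]), [153, 256, 14, 8, 78])]
greentip (array([ 0.58852619, -0.28903995,  0.06078767]), [np.float64(0.0010044436571598982), np.float64(0.001004443657159885)])
redtip (array([0.54931983, 0.07822367, 0.06659486]), [np.float64(0.00020564261982212515), np.float64(0.0002056426198221509)])
t 3214 [((388, 160), array([ 0.5921, -0.3179])), ((395, 234), array([ 0.4538, -0.3066])), ((310, 236), array([ 0.4679, -0.1531])), ((348, 164), array([ 0.593 , -0.2422]))]
s 2420 [((260, 246), array([ 0.6312, -0.0906])), ((153, 293), array([ 0.6151, -0.3233])), ((132, 237), array([ 0.4582, -0.311 ])), ((167, 224), array([ 0.4638, -0.2321])), ((249, 230), array([ 0.5801, -0.0861]))]
```

View pics/crop.png

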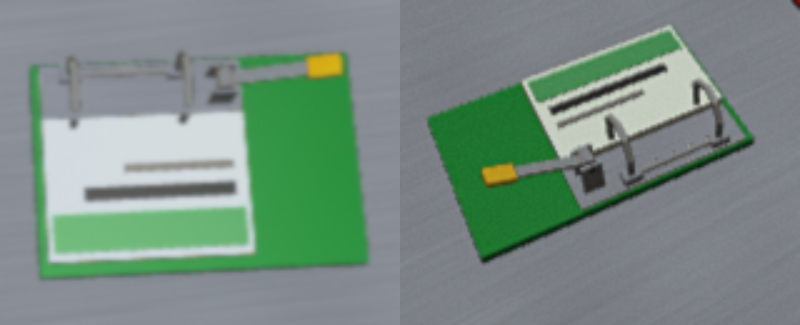

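The crop shows the green file's corners clearly. The hinge block is at about (341,160) in the top view and (194,252) in the scene view.

Run:
```python
from h import *
from cell import r
T,S=r.camera_model('top'),r.camera_model('scene')
C=[plane(T,*p,.01)[:2] for p in((262,156.8),(388.8,151.2),(397,234.8),(266.4,240.8))]
print(np.round(C,4),[round(float(np.linalg.norm(C[i]-C[i-1])),4) for i in range(4)])
y=(C[0]-C[1])+(C[3]-C[2]); yaw=np.arctan2(*y[::-1]); print('y dir deg',np.degrees(yaw)); y=y/np.linalg.norm(y)
tip,_=tri(ray(T,379.6,156),ray(S,159.2,259.2))
piv,e=tri(ray(T,340.8,160),ray(S,194,252)); print('piv tri',piv,e,'plane',plane(T,340.8,160,.04),plane(S,194,252,.04))
for th in(.15,.2,.25,.3,.35,.4):
    t=plane(T,379.6,156,.04+.07*np.sin(th)+.003);print(th,t.round(4),'piv',(t[:2]+y*.07*np.cos(th)).round(4))
print('th from tip z',np.arcsin((tip[2]-.043)/.07))
x=np.array([y[1],-y[0]]);print('x',x,'y',y)
s=r.get_state();print(R.from_euler('xyz',s['orientation']).as_matrix().round(3))
```

```text
[[ 0.6252 -0.0843]
 [ 0.6088 -0.3224]
 [ 0.4519 -0.31  ]
 [ 0.4684 -0.0738]] [0.1572, 0.2386, 0.1574, 0.2368]
y dir deg 86.04597411108023
piv tri [ 0.5940288  -0.22315979  0.04224543] [np.float64(0.0001770501447999007), np.float64(0.00017705014479987884)] plane [ 0.59466035 -0.22348579  0.04      ] [ 0.59221334 -0.22278196  0.04      ]
0.15 [ 0.5907 -0.2903  0.0535] piv [ 0.5955 -0.2213]
0.2 [ 0.5898 -0.2893  0.0569] piv [ 0.5946 -0.2208]
0.25 [ 0.589  -0.2882  0.0603] piv [ 0.5936 -0.2205]
0.3 [ 0.5881 -0.2872  0.0637] piv [ 0.5927 -0.2205]
0.35 [ 0.5873 -0.2862  0.067 ] piv [ 0.5918 -0.2206]
0.4 [ 0.5865 -0.2852  0.0703] piv [ 0.5909 -0.2209]
th from tip z 0.2569269208386052
x [ 0.9976197  -0.06895601] y [0.06895601 0.9976197 ]
[[-0.962  0.274 -0.001]
 [ 0.274  0.962 -0.002]
 [ 0.    -0.002 -1.   ]]
```

```bash
cat >> h.py <<'E'
from scipy.linalg import logm,expm
PIV=np.array([.5932,-.2212,.04]); YF=np.array([.069,.9976,0]); XF=np.array([.9976,-.069,0]); ZF=np.array([0,0,1.])
def tip(th,l=.07): return PIV+l*(-YF*np.cos(th)+ZF*np.sin(th))
def pose(grasp,tilt,back=0,pz=.0539):
    z=YF*np.sin(tilt)-ZF*np.cos(tilt); T=np.eye(4); T[:3,:3]=np.c_[np.cross(XF,z),XF,z]
    T[:3,3]=grasp-z*(pz+back); return T
def cur(s):
    T=np.eye(4);T[:3,:3]=R.from_euler('xyz',s['orientation']).as_matrix();T[:3,3]=s['tcp_pos'];return T
def row(T0,T1,n):
    A=np.real(expm(np.real(logm(np.linalg.inv(T0)@T1))/n)); return A,np.r_[R.from_matrix(A[:3,:3]).as_rotvec(),A[:3,3]]
E
python3 - <<'E'
from h import *
from cell import r
T=cur(r.get_state()); T1=pose(tip(.26),.45,.12); print(T1.round(3))
A,w=row(T,T1,32); print(w.round(4))
for i in range(32):
    T=T@A
    if i%4==3: print(T[:3,3].round(3))
E
```

```text
[[ 0.062  0.998  0.03   0.583]
 [ 0.898 -0.069  0.434 -0.364]
 [ 0.435  0.    -0.9    0.215]
 [ 0.     0.     0.     1.   ]]
[-0.0096  0.0118  0.0418 -0.0335 -0.007  -0.0049]
[0.274 0.481 0.32 ]
[0.378 0.391 0.329]
[0.465 0.284 0.33 ]
[0.534 0.164 0.322]
[0.581 0.035 0.306]
[ 0.605 -0.099  0.282]
[ 0.606 -0.233  0.252]
[ 0.583 -0.364  0.215]
```

Smooth, high path. I'll run it.

The rows are not in the units I measure in: shifts go in shares of 0.6 m and turns go in shares of 4 rad. I convert before sending: -0.0335 m is -0.0558, -0.007 m is -0.0117, 0.0418 rad is 0.0105.

```bash
python3 steer.py '[-0.0024,0.003,0.0105,-0.0558,-0.0117,-0.0082,0.06,-0.0024,0.003,0.0105,-0.0558,-0.0117,-0.0082,0.06,-0.0024,0.003,0.0105,-0.0558,-0.0117,-0.0082,0.06,-0.0024,0.003,0.0105,-0.0558,-0.0117,-0.0082,0.06,-0.0024,0.003,0.0105,-0.0558,-0.0117,-0.0082,0.06,-0.0024,0.003,0.0105,-0.0558,-0.0117,-0.0082,0.06,-0.0024,0.003,0.0105,-0.0558,-0.0117,-0.0082,0.06,-0.0024,0.003,0.0105,-0.0558,-0.0117,-0.0082,0.06]' 20
python3 steer.py '[-0.0024,0.003,0.0105,-0.0558,-0.0117,-0.0082,0.06,-0.0024,0.003,0.0105,-0.0558,-0.0117,-0.0082,0.06,-0.0024,0.003,0.0105,-0.0558,-0.0117,-0.0082,0.06,-0.0024,0.003,0.0105,-0.0558,-0.0117,-0.0082,0.06,-0.0024,0.003,0.0105,-0.0558,-0.0117,-0.0082,0.06,-0.0024,0.003,0.0105,-0.0558,-0.0117,-0.0082,0.06,-0.0024,0.003,0.0105,-0.0558,-0.0117,-0.0082,0.06,-0.0024,0.003,0.0105,-0.0558,-0.0117,-0.0082,0.06]'
python3 steer.py '[-0.0024,0.003,0.0105,-0.0558,-0.0117,-0.0082,0.06,-0.0024,0.003,0.0105,-0.0558,-0.0117,-0.0082,0.06,-0.0024,0.003,0.0105,-0.0558,-0.0117,-0.0082,0.06,-0.0024,0.003,0.0105,-0.0558,-0.0117,-0.0082,0.06,-0.0024,0.003,0.0105,-0.0558,-0.0117,-0.0082,0.06,-0.0024,0.003,0.0105,-0.0558,-0.0117,-0.0082,0.06,-0.0024,0.003,0.0105,-0.0558,-0.0117,-0.0082,0.06,-0.0024,0.003,0.0105,-0.0558,-0.0117,-0.0082,0.06]'
python3 steer.py '[-0.0024,0.003,0.0105,-0.0558,-0.0117,-0.0082,0.06,-0.0024,0.003,0.0105,-0.0558,-0.0117,-0.0082,0.06,-0.0024,0.003,0.0105,-0.0558,-0.0117,-0.0082,0.06,-0.0024,0.003,0.0105,-0.0558,-0.0117,-0.0082,0.06,-0.0024,0.003,0.0105,-0.0558,-0.0117,-0.0082,0.06,-0.0024,0.003,0.0105,-0.0558,-0.0117,-0.0082,0.06,-0.0024,0.003,0.0105,-0.0558,-0.0117,-0.0082,0.06,0,0,0,0,0,0,0.06]'
python3 - <<'E'
from h import *
from cell import r
s=r.get_state();T=cur(s)
im=r.get_image('wrist');m=r.camera_model('wrist');cv2.imwrite('pics/w1.png',im)
b=blobs(im,(15,180,120),(28,255,255))[1];print(b);print(m)
for th in(.2,.26,.32):print(th,[plane(m,*x[0],.043+.07*np.sin(th)).round(4) for x in b],tip(th))
A,w=row(T,pose(tip(.26),.45,.0),8);print(s['time_s'],w.round(4),s['contact_force'],s['finger_gap'])
E
```

```text
time_s: 0.77
tcp_pos: [0.3797, 0.3897, 0.3293]
orientation: [3.082, -0.106, 2.53]
contact_force: [0.9, 1.7, -0.6]
finger_gap: 0.06
grip_force: 0.0
time_s: 1.43
tcp_pos: [0.5352, 0.1628, 0.3218]
orientation: [3.059, -0.225, 2.199]
contact_force: [-0.1, -0.5, -0.7]
finger_gap: 0.0602
grip_force: 0.0
time_s: 2.1
tcp_pos: [0.6062, -0.0999, 0.2815]
orientation: [3.078, -0.345, 1.859]
contact_force: [-0.8, -0.6, -0.3]
finger_gap: 0.0601
grip_force: 0.0
time_s: 2.77
tcp_pos: [0.5895, -0.3374, 0.22]
orientation: [3.136, -0.439, 1.538]
contact_force: [0.1, 0.0, -0.3]
finger_gap: 0.0601
grip_force: 0.0
[(array([254.7, 223.8]), [246, 211, 18, 26, 442])]
{'fovy': 66.82496408219959, 'cx': 255.89190890106468, 'cy': 193.9006743570242, 'origin': array([ 0.59056146, -0.2958856 ,  0.31713948]), 'rotation': array([ 0.14382218, -0.00798454, -0.03135922])}
0.2 [array([ 0.5919, -0.2851,  0.0569])] [ 0.58846628 -0.28964001  0.05390685]
0.26 [array([ 0.5919, -0.2853,  0.061 ])] [ 0.58853234 -0.28868494  0.05799564]
0.32 [array([ 0.5919, -0.2855,  0.065 ])] [ 0.58861519 -0.28748701  0.06201966]
2.7667 [-0.0012  0.0014  0.0041 -0.0032 -0.0005  0.0142] [ 0.09610143  0.03965295 -0.26195107] 0.060090795425830915
```

View pics/w1.png

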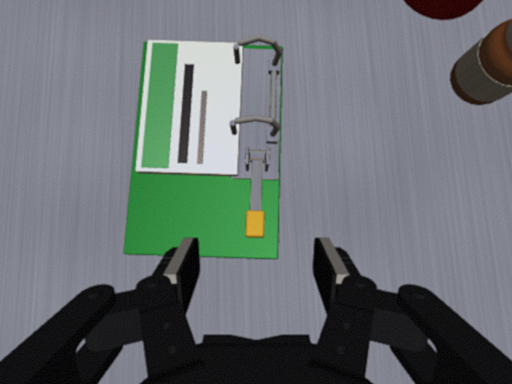

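The wrist view shows the tab at (255,224), between the fingers but ahead of them. It measures about 3 mm off in x from the first estimate, so I'll blend the two and move in.

```bash
sed -i 's/^PIV=np.array(\[[^]]*\])/PIV=np.array([.595,-.2205,.04])/' h.py
python3 - <<'E'
from h import *
from cell import r
T=cur(r.get_state())
print(row(T,pose(tip(.26),.45),8)[1].round(4))
E
```

```text
[-0.0012  0.0012  0.0045 -0.0036 -0.0004  0.0142]
```

Converted, 0.0142 m is 0.0237, -0.0036 m is -0.006, 0.0045 rad is 0.0011.

```bash
python3 steer.py '[-0.0003,0.0003,0.0011,-0.006,-0.0007,0.0237,0.05,-0.0003,0.0003,0.0011,-0.006,-0.0007,0.0237,0.05,-0.0003,0.0003,0.0011,-0.006,-0.0007,0.0237,0.05,-0.0003,0.0003,0.0011,-0.006,-0.0007,0.0237,0.05,-0.0003,0.0003,0.0011,-0.006,-0.0007,0.0237,0.05,-0.0003,0.0003,0.0011,-0.006,-0.0007,0.0237,0.05,-0.0003,0.0003,0.0011,-0.006,-0.0007,0.0237,0.05,-0.0003,0.0003,0.0011,-0.006,-0.0007,0.0237,0.05]'
python3 steer.py '[0,0,0,0,0,0,0.05]'
python3 - <<'E'
from h import *
from cell import r
s=r.get_state();T=cur(s);m=r.camera_model('wrist');im=r.get_image('wrist');cv2.imwrite('pics/w2.png',im)
b=blobs(im,(15,180,120),(28,255,255))[1];print(b,[plane(m,*x[0],.061) for x in b])
print('grasp pt',T[:3,3]+T[:3,2]*.0539,'want',tip(.26),row(T,pose(tip(.26),.45),1)[1].round(4))
E
```

```text
time_s: 3.48
tcp_pos: [0.5911, -0.3083, 0.1072]
orientation: [3.138, -0.449, 1.508]
contact_force: [0.9, -0.6, -0.3]
finger_gap: 0.05
grip_force: 0.0
time_s: 3.57
tcp_pos: [0.5896, -0.3069, 0.1045]
orientation: [-3.139, -0.452, 1.506]
contact_force: [0.1, 0.0, -1.0]
finger_gap: 0.0498
grip_force: 0.0
[(array([256.6, 282.2]), [239, 255, 36, 54, 1789])] [array([ 0.5903987 , -0.28895284,  0.061     ])]
grasp pt [ 0.5909682  -0.28338034  0.05600552] want [ 0.59033234 -0.28798494  0.05799564] [-0.004  -0.0024  0.0038 -0.0032 -0.0006 -0.0038]
```

View pics/w2.png

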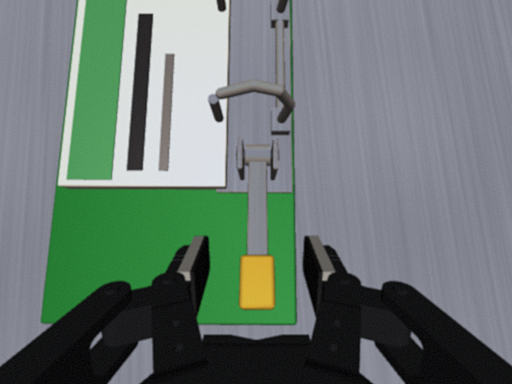

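The wrist view shows the tab at (257,282), centred between the open pads. I'll trim by a few mm and close.

Converted, -0.004 m is -0.0067, -0.003 m is -0.005.

```bash
python3 steer.py '[0,0,0,-0.0067,0,-0.005,0.05,0,0,0,0,0,0,0.01,0,0,0,0,0,0,0.01,0,0,0,0,0,0,0.01,0,0,0,0,0,0,0.01,0,0,0,0,0,0,0.01]' 25
python3 - <<'E'
from h import *
from cell import r
s=r.get_state();T=cur(s);g=T[:3,3]+T[:3,2]*.0539
print(g,s['finger_gap'],s['grip_force'],'r',np.hypot((g-PIV)@YF,g[2]-.04),'th',np.arctan2(g[2]-.04,-(g-PIV)@YF))
p=T[:3,:3].T@(PIV-T[:3,3]);print('pivot in tool',p)
for a in(.115,-.115):
  M=R.from_rotvec([0,a,0]).as_matrix();t=p-M@p;print(a,t.round(4),'world',T[:3,:3]@t)
E
```

```text
time_s: 4.12
tcp_pos: [0.5896, -0.3151, 0.1105]
orientation: [3.141, -0.447, 1.508]
contact_force: [-6.9, -2.8, 2.4]
finger_gap: 0.0154
grip_force: 27.7
[ 0.59111985 -0.2918781   0.06188058] 0.0153513157834205 27.656587064266205 r 0.07474869670824237 th 0.29707223613998707
pivot in tool [ 0.05501712 -0.00069399  0.10450913]
0.115 [-0.0116  0.      0.007 ] world [-0.00046423 -0.00744839 -0.01133926]
-0.115 [ 0.0124  0.     -0.0056] world [0.00054485 0.00869764 0.01040803]
```

Gripped: the gap is 15.4 mm. Now the lift, as an arc about the pivot.

Converted, 0.0124 m is 0.0207, -0.0056 m is -0.0093, -0.115 rad is -0.0288.

```bash
python3 steer.py '[0,-0.0288,0,0.0207,0,-0.0093,0.01,0,-0.0288,0,0.0207,0,-0.0093,0.01,0,-0.0288,0,0.0207,0,-0.0093,0.01,0,-0.0288,0,0.0207,0,-0.0093,0.01]'
cat > st.py <<'E'
from h import *
from cell import r
s=r.get_state();T=cur(s);g=T[:3,3]+T[:3,2]*.0539
print(g.round(4),s['finger_gap'],s['grip_force'],s['contact_force'],'r',np.hypot((g-PIV)@YF,g[2]-.04),'th',np.arctan2(g[2]-.04,-(g-PIV)@YF),'tilt',np.arctan2(T[:3,2]@YF,-T[2,2]),'piv',T[:3,:3].T@(PIV-T[:3,3]))
E
python3 st.py
```

```text
time_s: 4.45
tcp_pos: [0.5922, -0.2735, 0.1451]
orientation: [3.139, 0.018, 1.506]
contact_force: [-5.5, -1.6, -7.0]
finger_gap: 0.0152
grip_force: 26.6
[ 0.5922 -0.2745  0.0912] 0.01519667849124182 26.619459986686707 [-5.45182225 -1.63978961 -6.95347154] r 0.07445003150381041 th 0.7587624562787281 tilt -0.01847755900243289 piv [ 0.05496978 -0.00084115  0.10411413]
```

Converted, 0.0124 m is 0.0207, -0.0056 m is -0.0093, -0.115 rad is -0.0288.

```bash
python3 steer.py '[0,-0.0288,0,0.0207,0,-0.0093,0.01,0,-0.0288,0,0.0207,0,-0.0093,0.01,0,-0.0288,0,0.0207,0,-0.0093,0.01,0,-0.0288,0,0.0207,0,-0.0093,0.01,0,-0.0288,0,0.0207,0,-0.0093,0.01,0,0,0,0,0,0,0.01,0,0,0,0,0,0,0.01]'
python3 st.py
python3 - <<'E'
from h import *
from cell import r
a=[r.get_image(n) for n in("scene","wrist")]
cv2.imwrite('pics/up.png',np.hstack([cv2.resize(a[0][170:320,110:290],(480,400)),cv2.resize(a[1],None,fx=.6,fy=.6)[:,:] if 0 else cv2.resize(a[1],(320,400))]))
E
```

```text
time_s: 5.03
tcp_pos: [0.5968, -0.2053, 0.1562]
orientation: [-3.142, 0.585, 1.508]
contact_force: [-4.2, 0.1, -0.9]
finger_gap: 0.0156
grip_force: 27.2
[ 0.5949 -0.235   0.1113] 0.015566391371275344 27.23792016506195 [-4.21989676  0.13705727 -0.89679335] r 0.07273349706046638 th 1.3705283859763606 tilt -0.585453142856917 piv [ 0.05145229 -0.00079273  0.10530998]
```

View pics/up.png

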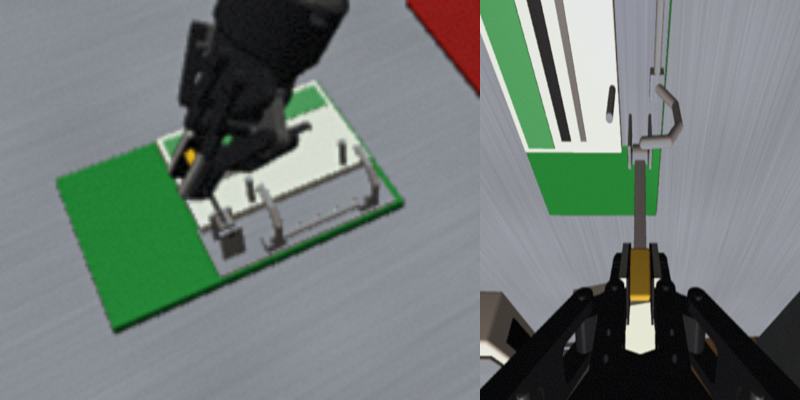

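The lever stands upright and the rings have parted. I'll nudge it a little further, hold, then start the return arc.

Converted, 0.0043 m is 0.0072, -0.002 m is -0.0033, -0.04 rad is -0.01.

```bash
python3 steer.py '[0,-0.01,0,0.0072,0,-0.0033,0.01,0,0,0,0,0,0,0.01,0,0,0,0,0,0,0.01,0,0,0,0,0,0,0.01,0,0,0,0,0,0,0.01]'
python3 st.py
python3 steer.py '[0,0.0288,0,-0.0193,0,0.0117,0.01,0,0.0288,0,-0.0193,0,0.0117,0.01,0,0.0288,0,-0.0193,0,0.0117,0.01,0,0.0288,0,-0.0193,0,0.0117,0.01,0,0.0288,0,-0.0193,0,0.0117,0.01,0,0.0288,0,-0.0193,0,0.0117,0.01,0,0.0288,0,-0.0193,0,0.0117,0.01,0,0.0288,0,-0.0193,0,0.0117,0.01]'
python3 st.py
```

```text
time_s: 5.55
tcp_pos: [0.597, -0.2025, 0.1553]
orientation: [3.139, 0.623, 1.502]
contact_force: [-3.1, 3.1, -0.8]
finger_gap: 0.0157
grip_force: 27.4
[ 0.595  -0.2338  0.1116] 0.01573549969864428 27.40540623664856 [-3.10733897  3.12572823 -0.76889626] r 0.07280157615481081 th 1.3868936238479144 tilt -0.6231088053485627 piv [ 0.05257972 -0.00105921  0.10425049]
time_s: 6.22
tcp_pos: [0.5903, -0.3028, 0.1245]
orientation: [3.138, -0.301, 1.508]
contact_force: [-8.6, 6.3, 1.6]
finger_gap: 0.0152
grip_force: 27.5
[ 0.5915 -0.2868  0.073 ] 0.015208699496504507 27.539471983909607 [-8.55939112  6.26464875  1.5604312 ] r 0.07418507547082175 th 0.4616485921441302 tilt 0.3014255749945945 piv [ 0.05362138 -0.00090711  0.10517096]
```

Converted, -0.0116 m is -0.0193, 0.007 m is 0.0117, 0.115 rad is 0.0288.

```bash
python3 steer.py '[0,0.0288,0,-0.0193,0,0.0117,0.01,0,0.0288,0,-0.0193,0,0.0117,0.01,0,0.0288,0,-0.0193,0,0.0117,0.01,0,0,0,0,0,0,0.01]'
python3 st.py
python3 steer.py '[0,0.015,0,-0.0103,0,0.0058,0.01,0,0,0,0,0,0,0.01]'
python3 st.py
```

```text
time_s: 6.55
tcp_pos: [0.5882, -0.3277, 0.0853]
orientation: [3.138, -0.648, 1.501]
contact_force: [-3.0, 1.2, 1.8]
finger_gap: 0.0153
grip_force: 27.5
[ 0.5907 -0.2953  0.0423] 0.01527409389615569 27.519629895687103 [-3.00830373  1.22969912  1.78658048] r 0.07495283256763947 th 0.03041583280500593 tilt 0.6478579629777864 piv [ 0.05836261 -0.0010496   0.10092691]
time_s: 6.72
tcp_pos: [0.5884, -0.3299, 0.0818]
orientation: [3.139, -0.699, 1.505]
contact_force: [-6.9, -1.5, -1.1]
finger_gap: 0.0155
grip_force: 27.6
[ 0.5908 -0.2953  0.0405] 0.015457258744572292 27.59325921535492 [-6.86555391 -1.54355401 -1.08889115] r 0.07492025365910979 th 0.006726992122613657 tilt 0.6987116737219887 piv [ 0.05704203 -0.00084328  0.10247686]
```

Converted, 0.0031 m is 0.0052, -0.0026 m is -0.0043.

```bash
python3 steer.py '[0,0,0,-0.0043,0,0.0052,0.01,0,0,0,0,0,0,0.01]'
python3 st.py
```

```text
time_s: 6.88
tcp_pos: [0.5887, -0.3297, 0.0813]
orientation: [3.139, -0.694, 1.509]
contact_force: [-10.7, -1.5, 2.6]
finger_gap: 0.0152
grip_force: 27.9
[ 0.591  -0.2953  0.0399] 0.015207550917412757 27.935931980609894 [-10.68170474  -1.54043585   2.55978567] r 0.07489126671874134 th -0.001080956264735083 tilt 0.6942649307283738 piv [ 0.05761324 -0.00072892  0.10175823]
```

It's at the stop. Release, back off and look.

Converted, -0.04 m is -0.0667, -0.03 m is -0.05.

```bash
python3 steer.py '[0,0,0,0,0,0,0.05,0,0,0,0,0,0,0.05,0,0,0,0,0,0,0.05,0,0,0,0,0,-0.0167,0.05,0,0,0,0,0,-0.05,0.05,0,0,0,0,0,-0.0667,0.05,0,0,0,0,0,-0.0667,0.05,0,0,0,0,0,-0.0667,0.05]'
python3 steer.py '[0,0,0,0,0,-0.0667,0.05,0,0,0,0,0,0,0.05]'
python3 - <<'E'
from h import *
from cell import r
W=r.camera_model('wrist')
a={n:r.get_image(n) for n in("wrist","scene","top")};Y=((15,180,120),(28,255,255))
T,S=r.camera_model('top'),r.camera_model('scene')
for n in a: print(n,blobs(a[n],*Y)[1])
def near(n,p):
    b=min(blobs(a[n],*Y)[1],key=lambda b:np.hypot(*(b[0]-p)));return b[0]
w=near('wrist',(256,280));s=near('scene',(160,262));t=near('top',(380,156))
print('scene+wrist',tri(ray(S,*s),ray(W,*w)),'top+scene',tri(ray(T,*t),ray(S,*s)))
cv2.imwrite('pics/end.png',np.hstack([cv2.resize(a['scene'][190:320,120:280],None,fx=2.5,fy=2.5),cv2.resize(a['wrist'],(400,325))]))
E
```

```text
time_s: 7.55
tcp_pos: [0.5831, -0.4314, 0.2049]
orientation: [3.136, -0.697, 1.511]
contact_force: [1.4, -0.8, 0.4]
finger_gap: 0.0502
grip_force: 0.0
time_s: 7.72
tcp_pos: [0.5812, -0.4625, 0.2426]
orientation: [3.123, -0.685, 1.514]
contact_force: [0.3, -0.6, 2.0]
finger_gap: 0.0501
grip_force: 0.0
wrist [(array([251.7, 168.3]), [245, 160, 14, 18, 220])]
scene [(array([338.3,  54.1]), [317, 46, 44, 18, 435]), (array([300.5, 177.3]), [296, 175, 10, 5, 32]), (array([159.3, 267.2]), [153, 263, 14, 10, 82])]
top [(array([378.4, 159.4]), [372, 156, 13, 8, 96]), (array([173.2, 200.7]), [167, 196, 13, 10, 119])]
scene+wrist (array([ 0.59067644, -0.29370165,  0.04304371]), [np.float64(0.001129019549130129), np.float64(0.0011290195491301888)]) top+scene (array([ 0.58812947, -0.29301284,  0.0378952 ]), [np.float64(0.001234867901049113), np.float64(0.0012348679010491645)])
```

View pics/end.png

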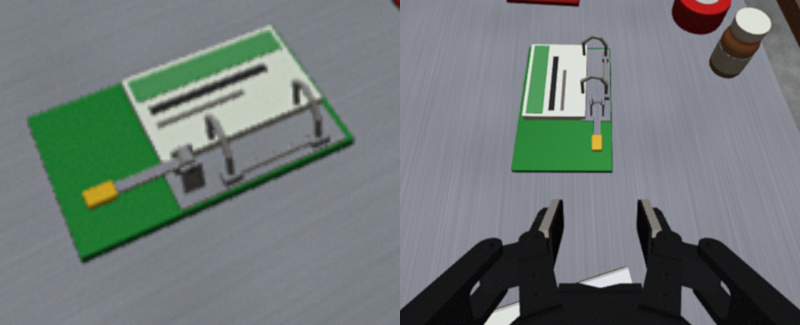

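The green tab now sits at z ≈ 0.04, which is level. The rings are closed, the red tab's pixels have not changed and the gripper is clear.

```bash
python3 -c "
from cell import r
print(r.sign_off())"
```

```text
the job is handed in; nothing more can be done
None
```

I lifted the green lever to about 1.35 rad so the rings opened, pressed it back down level until it met its stop, and let go; the red file was not touched, and the job was handed in at about 8 s (no verdict was returned).

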